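# Hold a shoe heel home in the sprung drilling jig

### The arm

A 7-joint arm with a two-finger parallel gripper is mounted at the origin on a cart in front of the work surface, level with it; the furniture and walls round the work are solid. World frame = base frame: x ahead of the robot, y to its left, z up, the work surface at z = 0. Lengths are in m, angles in rad, forces in N, time in s.
With the tool pointing down it reaches from about 0.35 to 0.9 m from the base axis. Payload 8.1 kg.
Tool frame: the origin (TCP) lies on the centre line of the jaws, within the pads' length; the fingertips stand 19 mm ahead of it and the grasp point (between the pads) is the TCP; z points along the fingers, y is the direction in which the jaws open and shut (so a half turn about z gives the same grasp; the last joint's range is limited). The gripper opens to 92 mm and grips with 3 to 60 N. Pads are 19 mm wide; open, the fingers measure 130 mm over their backs; the gripper's body (75 mm by 190 mm) begins 47 mm behind the grasp point.
Start: joints at [1.033, 0.434, 0.025, 1.573, -0.012, 1.134, -0.075], TCP at [0.263, -0.567, 0.209] pointing down, gripper open.
Joint ranges: [-2.62, 2.62], [-0.44, 2.09], [-1.27, 1.32], [0.08, 2.57], [-1.32, 4.46], [0.12, 2], [-2.74, 2.74]. Speed limits (rad/s): [2.22, 2.22, 3.01, 3.01, 3.14, 3.14, 3.14].

### API

Orientations are given as a rotation vector (axis times angle).
In Python, from cell import monitor, imaging, workorder, outline_of gives the robot as it stands.
- The arm moves only by the tool move_arm, never from a script. Its argument "series" is a list of rows, each a list of 6 numbers: the shift along the world's x, y, z in cm, then the turn, a rotation vector about the world's x, y, z in degrees. A call has 1 to 8 rows; each row shifts and turns the commanded pose from where the row before left it; what a row does not reach is not made up. A row lasts 1/10 s, in which the tool goes at most 50 mm and 8.59 degrees, less where a joint would pass 70% of its speed; a pose out of reach is approached as far as the arm can. A call with a gripper value outside its range is refused whole. "grip" is the opening, from 0 (shut) to 1 (fully open), set as the call begins (left out, the last holds). The fingers move at their own pace and stop on an object; "force" is the grip in N (left out, the last holds). Time passes only in rows, so rows that do not move let the fingers close. It gives the time, the measured TCP pose, the force and the opening at its end, in the units of the state.
- monitor.observe(): the state, without advancing time (a new reading comes with each control period).
- imaging.get_image(name): name is "scene" or "top"; returns a dict with "color" (384x512x3 uint8, red, green, blue), "fx", "fy", "cx", "cy" (pixels), "rvec" (rotation vector, rad) and "tvec" (3), from world to camera coordinates, as OpenCV has them. Camera axes: x right, y down, z forward; pixel columns grow to the right and rows downward; lengths in m; the calibration is good to about 2 mm. A picture is of the moment at which its call begins. There is no depth.
- workorder.sign_off(): hands the job in, once; it reports no verdict.
Trained networks look in the newest picture that a camera, given by its name, has taken for a name from the list of things; names that differ only in an ending like _2 or _b are one class to them, and where a whole thing is asked for, a point or a joint stands for the part that bears it (a point fixed in the world has none). Each returns a list of dicts, best first, with "p" (0 to 1); they miss things now and then, are a little off and sometimes report something else, mostly with a low value. They report only what shows in the picture. A call takes as long as a camera call.
- outline_of(camera, thing): "mask" (384x512 bool, what is visible of it) and "rect" ([left, top, width, height] in pixels, round what is visible of it).
The state is a dict: "clock": time; "joints": joint angles; "dq": joint speeds; "joint_efforts": joint torques, N m; "position": TCP position; "ee_rot": TCP orientation; "force": force on the tool from outside, world axes, zero at the start; "ft_torque": the same for the moment, N m; "width": opening from 0.0 (shut) to 1.0 (fully open).
Only numpy, scipy, OpenCV 4.12 (cv2) and the standard library are available. Lean on these libraries where they do the work, as an engineer would, in place of code of your own. Each camera call takes 0.05 s, during which the arm holds its last target. There are 200 camera calls.

### The job

Take the one stacked brown shoe heel that has no holes yet and load it into the drilling jig: standing on the jig's plate between the two rails, flat face to the sprung plunger, rounded back towards the jig's open mouth. Push it in against the plunger until its flat face is firmly up against both stop buttons - you feel the soft spring first, then the hard stop, whose place changes with the size being made; do not ram it. Finish while still holding it pressed against the stops, because the spring throws it back out until I have closed the clamp myself; leave the clamp, the drilled heels and the other things alone.

Things in the scene. Friction and masses are not known exactly. Their poses are not given: they have to be found in the camera images.
- heel_plain: the undrilled heel: stacked brown layers, tan top without holes, dark underside; D-shaped from above, 66 mm long (x), 52 mm wide (y), 50 mm high, 0.08 to 0.17 kg. Starts upright on the bench. Origin: centre of its underside; +x points to its flat face (33 mm from the origin). Side faces are flat from x = -7 to +33 mm; the back is a half round of radius 26 mm
- heel_breast (a point): point in the middle of the undrilled heel's flat face, 33 mm ahead of its origin and 22 mm above its underside
- heel_drilled_1: a finished heel, same shape and size, three dark round holes in its top: leave it standing
- heel_drilled_2: another finished heel with three holes in its top: leave it standing
- jig: the drilling jig, fixed: smooth grey plate 290 x 130 x 12 mm, x = -120 (open mouth, robot side) to +170 mm; origin on the bench under it, +x the way a heel is pushed, standing on the plate (z = 12 mm). Rail tops z = 22 mm, inner faces y = +-28 mm (channel 56 mm wide) for x = -25 to +130 mm. Behind the stop two pillars and a steel leaf lying open, top z = 78 mm, x = 132 to 245 mm
- jig_mouth (a point): point on the jig plate's top, on the middle line of the channel, 65 mm behind (-x) the jig's origin, where the rails' flared lead-in is widest (about 90 mm between the rails, narrowing to 56 mm within 40 mm); the plate before it is bare
- clamp_tip (a point): rubber tip of the drawn-back hand clamp with a red handle, 80 mm right (-y) of the middle line and 72 mm ahead of the jig's origin; the clamp reaches 70 mm farther right, its handle stands up to z = 118 mm. Not used in this job
- stop: dark steel size stop, 50 mm wide, 36 mm high, locked between the rails; its place along them differs with the size made (origin 80 to 100 mm ahead of the jig's origin), but it stays put during the job. Origin: on the jig plate, in the plane of its two round stop buttons (at y = +-17 mm, 22 mm above the plate); axes as the jig's. Made for hand pressure, up to some 40 N
- stop_face (a point): point midway between the two stop buttons, in their plane, 22 mm above the jig plate
- plunger_nose (a point): the front of the sprung plunger, an 11 mm steel pin midway between the stop buttons, 22 mm above the plate; stands 20 mm out of the button plane towards the mouth when free
- plunger (a joint): how far the plunger is pushed in (m): 0 free, 0.020 when a heel rests on the stop buttons. Its spring gives 3 N at the start and rises by 0.25 N per mm to 8 N at the stop, where the resistance turns hard
- sand_block_1: a brown sanding block, a bystander: leave it where it lies
- tape_black: a roll of black tape, a bystander: leave it where it lies
- die_insole_1: a steel insole-shaped cutting die, a bystander: leave it where it lies
- chalk_1: a piece of chalk, a bystander: leave it where it lies

How it is judged:
On the way:
1. the undrilled heel stands on the jig plate between the rails, flat face first, and starts to push the plunger in (value of joint plunger between 0.003 and 0.015 m and contact force between heel_plain and plunger above 1 N and z of heel_plain in the frame of stop below 0.006 m and distance between heel_breast and plunger_nose below 0.01 m), for 0.02 s.
At the end, for the whole second after the job is handed in: The robot still holds the undrilled heel at rest on the jig plate, upright and square (4.5 degrees), its flat face centred within 6 mm on the stop, plunger pushed in over 16.5 mm and bearing on it, and the heel presses the stop buttons with 2 to 45 N (distance between heel_breast and stop_face below 0.006 m and angle between the x axis of heel_plain and the x axis of stop, either way round below 0.08 rad and angle between heel_plain's own z axis and vertical below 0.08 rad and z of heel_plain in the frame of stop below 0.004 m and contact force between heel_plain and stop between 2 and 45 N and contact force between heel_plain and plunger above 4 N and value of joint plunger above 0.0165 m and contact force between the fingers and heel_plain above 2 N and linear speed of heel_plain below 0.01 m/s); the arm keeps its last pose, push and grip.
It fails at once if the heel is rammed into the stop (more than 80 N) (contact force between heel_plain and stop above 80 N).
It fails at once if a drilled heel is moved by more than 30 mm or knocked over (distance of any of heel_drilled_1, heel_drilled_2 from where it was at the start of the episode above 0.03 m or angle between any of heel_drilled_1, heel_drilled_2's own z axis and vertical above 0.5 rad).
It fails at once if another thing on the bench is moved by more than 40 mm (distance of any of sand_block_1, tape_black, die_insole_1, chalk_1 from where it was at the start of the episode above 0.04 m).
It also fails if it takes over 54 s, if anything falls off the work surface, if the arm or the gripper's body presses on something with over 40 N, if the wrist force passes 120 N, or if a joint passes its speed limit or range.

## Working session

There is one attempt and no reset: what is moved stays moved. The work goes in short steps, Python scripts to look and compute and a tool call to move; the robot and the scene stay as the last step left them, time stands still between calls to the robot, and variables do not carry over. Pictures are saved under pics/ and viewed, about 8 in all and at most 12, crops included, and the job is handed in when it is done.

Besides the shell and the picture viewer there is one more tool, called after ">>>" by a JSON object that holds its "method" and its "body". move_arm: Moves the arm, as the interface text tells. Its arguments: {"type":"object","properties":{"series":{"type":"array"},"grip":{"type":"number"},"force":{"type":"number"}},"required":["series"]}

```bash
mkdir -p pics
cat > h.py <<'E'
import numpy as np,cv2
from cell import monitor,imaging,workorder,outline_of
def cam(n):
    d=imaging.get_image(n);K=np.array([[d['fx'],0,d['cx']],[0,d['fy'],d['cy']],[0,0,1.]])
    return d['color'],K,cv2.Rodrigues(np.array(d['rvec'],float))[0],np.array(d['tvec'],float).ravel()
def ray(c,uv,z):
    _,K,R,t=c;o=-R.T@t
    d=np.c_[np.atleast_2d(uv).astype(float),np.ones(len(np.atleast_2d(uv)))]@np.linalg.inv(K).T@R
    return o+d*((z-o[2])/d[:,2])[:,None]
def proj(c,P):
    q=np.atleast_2d(P)@c[2].T+c[3];q=q@c[1].T;return q[:,:2]/q[:,2:]
def save(img,n): cv2.imwrite('pics/'+n,cv2.cvtColor(img,cv2.COLOR_RGB2BGR))
E
python3 - <<'E'
from h import *
ims=[]
for n in('top','scene'):
    c=cam(n);print(n,'campos',-c[2].T@c[3],c[1][0,0]);ims.append(c[0])
    save(cv2.resize(c[0],(800,600),interpolation=cv2.INTER_CUBIC),n+'0.png')
    for t in('heel_plain','heel_drilled_1','jig','stop','plunger_nose','clamp_tip','sand_block_1','tape_black','die_insole_1','chalk_1'):
        for o in outline_of(n,t)[:4]: 
            r=o['rect'];print(t,round(o['p'],2),r,ray(c,[r[0]+r[2]/2,r[1]+r[3]/2],0.025).round(3)[0])
print(monitor.observe())
E
```

```text
top campos [0.35049748 0.06073586 1.4928157 ] 475.8043609389733
heel_plain 0.81 [175.6, 183.9, 22.2, 25.8] [0.583 0.284 0.025]
heel_drilled_1 0.96 [150.9, 232.1, 26.7, 20.8] [0.441 0.35  0.025]
heel_drilled_1 0.71 [200.8, 225.3, 19.1, 26.5] [0.452 0.209 0.025]
heel_drilled_1 0.48 [361.2, 203.3, 31.8, 80.5] [ 0.435 -0.304  0.025]
jig 0.63 [237.6, 137.3, 81.9, 121.5] [ 0.578 -0.003  0.025]
stop 0.51 [263.7, 178.9, 17.3, 10.3] [0.622 0.016 0.025]
clamp_tip 0.86 [241.2, 137.1, 78.2, 121.9] [ 0.578 -0.008  0.025]
sand_block_1 0.7 [130.5, 173.3, 30.7, 27.3] [0.615 0.413 0.025]
sand_block_1 0.24 [266.9, 172.4, 12.1, 15.8] [0.634 0.014 0.025]
tape_black 0.59 [214.2, 145.1, 15.1, 20.7] [0.715 0.176 0.025]
die_insole_1 0.95 [362.6, 204.9, 32.4, 72.6] [ 0.442 -0.31   0.025]
chalk_1 0.57 [222.7, 165.6, 9.2, 9.8] [0.666 0.158 0.025]
scene campos [-0.15725845  0.56462773  0.7134476 ] 367.71473450881086
heel_plain 0.86 [168.8, 200.4, 29.0, 34.9] [0.583 0.286 0.025]
heel_drilled_1 0.81 [167.2, 243.3, 27.3, 38.4] [0.44  0.364 0.025]
heel_drilled_1 0.67 [215.3, 214.5, 27.2, 36.6] [0.459 0.214 0.025]
j
[... 597 characters left out ...]
 17.2, 21.9] [0.639 0.016 0.025]
{'clock': 1.1, 'joints': array([ 1.03335746,  0.43452001,  0.02501646,  1.5732147 , -0.01161227,
        1.13396939, -0.07508668]), 'dq': array([ 0.00155322,  0.00105774, -0.00091791,  0.00114927,  0.00064744,
       -0.00011073, -0.00122568]), 'joint_efforts': array([ 1.50766820e-03, -6.67655253e+01,  9.84410159e-01, -3.14796603e+01,
       -6.06608810e-02,  3.26704548e-02, -1.69323209e-05]), 'position': array([ 0.26326779, -0.56686469,  0.20942389]), 'ee_rot': array([3.06762828e+00, 6.77526228e-01, 2.70712973e-06]), 'force': array([0.0075541 , 0.22927772, 0.65319997]), 'ft_torque': array([-0.00302075, -0.03584495,  0.03662412]), 'width': 0.9975803539026941}
```

View pics/top0.png

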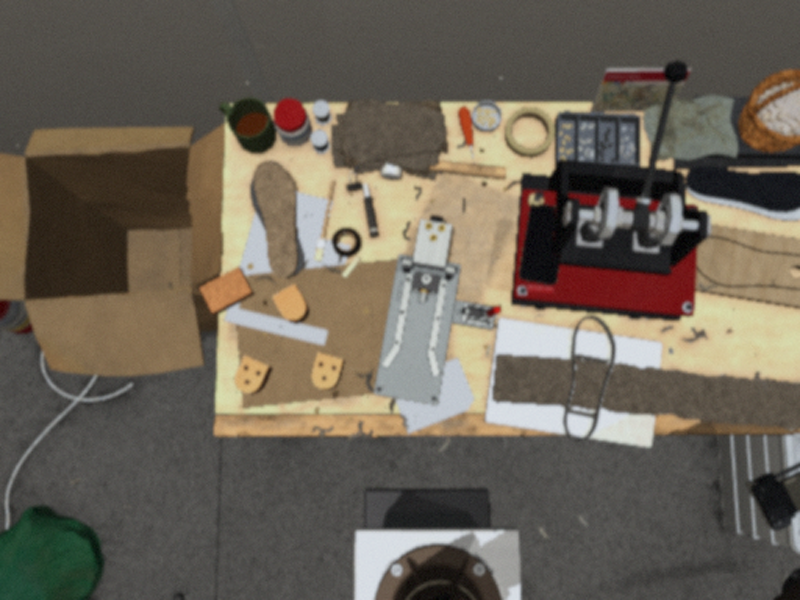

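View pics/scene0.png

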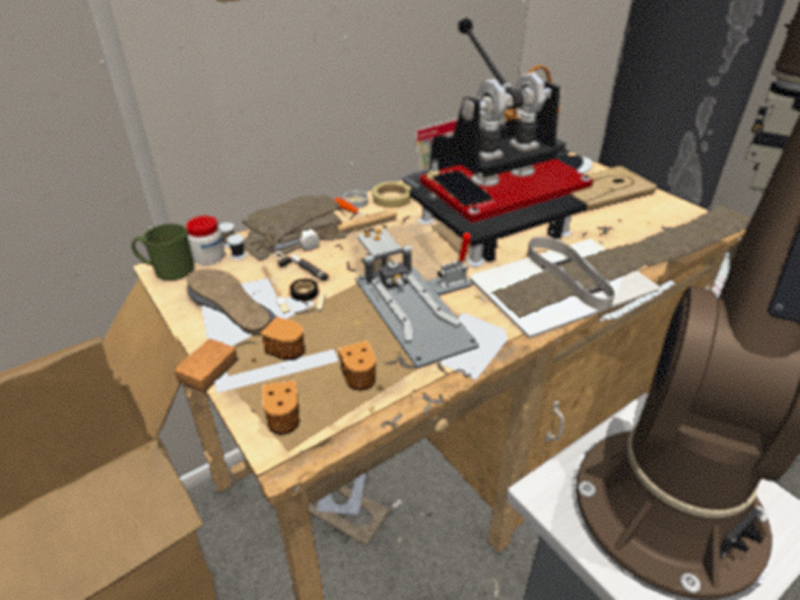

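```bash
cat >> h.py <<'E'
from scipy.optimize import minimize
def Dpts(p):
    a=np.linspace(np.pi/2,3*np.pi/2,25)
    o=np.r_[[[.033,-.026],[.033,.026]],np.c_[-.007+.026*np.cos(a),.026*np.sin(a)]]
    c,s=np.cos(p[2]),np.sin(p[2]);q=o@np.array([[c,s],[-s,c]])+p[:2]
    return np.r_[np.c_[q,0*q[:,0]],np.c_[q,0*q[:,0]+.05]]
def heelfit(views,p0,z0=0):
    def cost(p):
        r=0
        for c,m in views:
            h=cv2.convexHull((proj(c,Dpts(p)+[0,0,z0])*16).astype(np.float32)).astype(np.int32)
            S=4;b=np.zeros((384*S,512*S),np.uint8);cv2.fillConvexPoly(b,((h/16+.5)*S).astype(np.int32),1)
            M=cv2.resize(m.astype(np.uint8),None,fx=S,fy=S,interpolation=cv2.INTER_NEAREST)
            r+=1-(b&M).sum()/(b|M).sum()
        return r
    best=None
    for y in np.arange(0,2*np.pi,np.pi/4):
        s=np.array([*p0,y]);sim=np.r_[[s],s+np.diag([.01,.01,.4])]
        o=minimize(cost,s,method='Nelder-Mead',options=dict(initial_simplex=sim,xatol=1e-4,fatol=1e-4,maxiter=80))
        print(o.x.round(4),round(o.fun,3))
        if best is None or o.fun<best.fun:best=o
    return best.x
E
python3 - <<'E'
from h import *
v=[]
for n in('top','scene'):
    c=cam(n);v.append((c,outline_of(n,'heel_plain')[0]['mask']))
p=heelfit(v,(.583,.284));print(p)
c=v[0][0];im=c[0]
a=cv2.resize(im[135:263,235:325],None,fx=4.6,fy=4.6,interpolation=cv2.INTER_CUBIC)
b=cv2.resize(im[175:220,165:210],None,fx=8,fy=8,interpolation=cv2.INTER_CUBIC)
h=cv2.convexHull(((proj(c,Dpts(p))[27:]-[165,175]+.5)*8).astype(np.float32)).astype(int);cv2.polylines(b,[h],1,(0,0,255),1)
o=np.zeros((590,790,3),np.uint8);o[:a.shape[0],:a.shape[1]]=a;o[:360,425:785]=b;save(o,'crop1.png')
E
```

```text
[0.5862 0.2839 0.4676] 0.144
[0.5861 0.284  0.4647] 0.147
[0.5869 0.2848 1.5771] 0.429
[0.5935 0.2817 2.2171] 0.406
[0.592  0.2876 3.7691] 0.323
[0.5903 0.2872 3.8178] 0.32
[0.5904 0.2897 3.9958] 0.345
[0.5882 0.293  5.1524] 0.423
[0.58616107 0.28394925 0.4676029 ]
```

View pics/crop1.png

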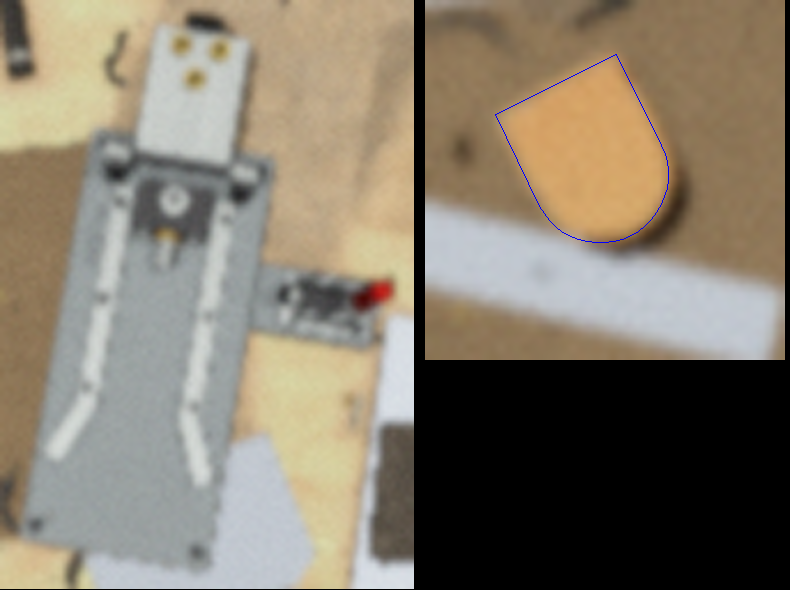

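```bash
cat > jigfit.py <<'E'
from h import *
from scipy.ndimage import map_coordinates,gaussian_filter
from scipy.spatial.transform import Rotation
def T(p,P):
    c,s=np.cos(p[2]),np.sin(p[2]);P=np.atleast_2d(P);return np.c_[P[:,:2]@np.array([[c,s],[-s,c]])+p[:2],P[:,2]]
def L(a,b,n=80): return np.linspace(a,b,n)
sg=[L([-.12,.065,.012],[.165,.065,.012]),L([-.12,-.065,.012],[.05,-.065,.012]),L([-.12,-.065,.012],[-.12,.065,.012],60),
 L([-.025,.028,.022],[.075,.028,.022]),L([-.025,-.028,.022],[.075,-.028,.022])]
def score(p,c,g,segs=sg):
    s=0
    for e in segs:
        uv=proj(c,T(p,e));t=uv[-1]-uv[0];t/=np.linalg.norm(t);n=np.array([-t[1],t[0]])
        d=sum(np.abs(map_coordinates(g,(uv+n*.7)[:,::-1].T,order=1)-map_coordinates(g,(uv-n*.7)[:,::-1].T,order=1)) for g in g)
        s+=d.mean()
    return s
def run(p0,views):
    G=[(c,[gaussian_filter(c[0][:,:,k].astype(float),.6) for k in range(3)]) for c in views]
    f=lambda p:-sum(score(p,c,g) for c,g in G)
    best=None
    for dx in(-.004,0,.004):
        for dy in(-.004,0,.004):
            s=p0+[dx,dy,0];o=minimize(f,s,method='Nelder-Mead',options=dict(initial_simplex=np.r_[[s],s+np.diag([.004,.004,.03])],xatol=1e-5))
            if best is None or o.fun<best.fun:best=o
    return best
if __name__=='__main__':
    c=cam('top');c2=cam('scene')
    px=np.array([[97,130],[272,158],[212,572],[22,540]])/4.6+[235,135]-.5
    W=ray(c,px,.012);print(W.round(4))
    M=np.array([[.17,.065,.012],[.17,-.065,.012],[-.12,-.065,.012],[-.12,.065,.012]])
    o=minimize(lambda p:((T(p,M)-W)**2).sum(),[.5,0,0],method='Nelder-Mead',options=dict(xatol=1e-6,fatol=1e-10));p0=o.x;print('corners',p0,o.fun**.5)
    b={}
    for nm,v in(('top',[c]),('scene',[c2]),('both',[c,c2])):
        b[nm]=run(p0,v);print(nm,b[nm].x.round(4),b[nm].fun)
    p=b['both'].x
    out=np.zeros((590,800,3),np.uint8)
    for cc,(x0,y0,w,h),s,ox in((c,(235,135,90,128),4.6,0),(c2,(222,140,90,100),4.2,418)):
        im=cv2.resize(cc[0][y0:y0+h,x0:x0+w],None,fx=s,fy=s,interpolation=cv2.INTER_CUBIC)
        for e in sg+[L([.09,-.017,.034],[.09,.017,.034],5),L([.07,0,.034],[.09,0,.034],5)]:
            uv=(proj(cc,T(p,e))[[0,-1]]-[x0,y0]+.5)*s;cv2.line(im,*[tuple(int(q) for q in r) for r in uv],(0,0,255),1)
        out[:im.shape[0],ox:ox+im.shape[1]]=im[:,:800-ox]
    save(out,'jig.png')
    from cell import monitor
    R=Rotation.from_rotvec(monitor.observe()['ee_rot']).as_matrix();print(R.round(3))
E
python3 jigfit.py
```

```text
[[ 0.6939  0.0685  0.012 ]
 [ 0.6737 -0.0524  0.012 ]
 [ 0.3899 -0.0078  0.012 ]
 [ 0.4117  0.1198  0.012 ]]
corners [ 0.51763452  0.0361798  -0.16765862] 0.0060419482579801235
top [ 0.5177  0.0373 -0.1764] -293.2881272998418
scene [ 0.5183  0.0412 -0.1889] -357.44716977832036
both [ 0.5181  0.0394 -0.1837] -585.8302614102909
[[ 0.907  0.421 -0.   ]
 [ 0.421 -0.907  0.   ]
 [-0.    -0.    -1.   ]]
```

View pics/jig.png

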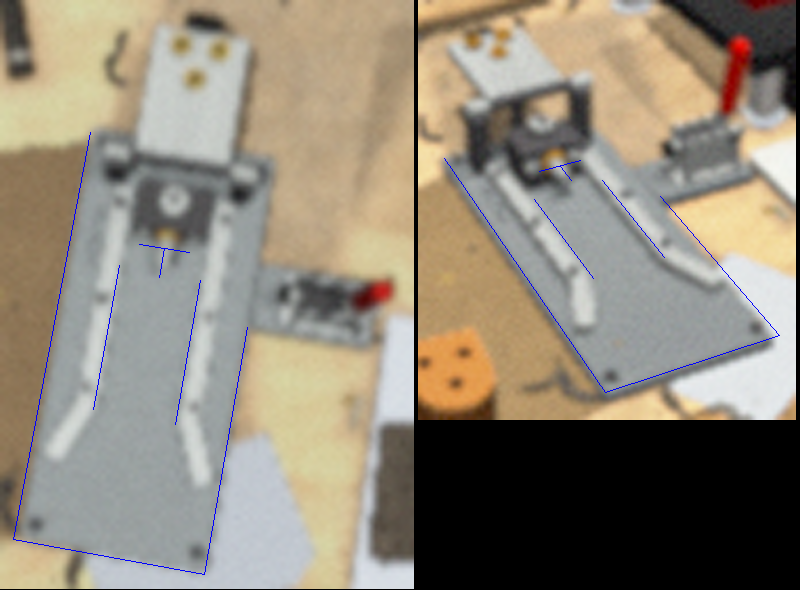

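The top crop shows the plain heel fitted tightly, at (0.586, 0.284) with yaw 26.8°. The jig comes out near (0.518, 0.038) with yaw about -10°, to be refined later relative to the held heel. Moving now.

>>> {"method": "move_arm", "body": {"series": [[1.4, 3.6, 0, 0, 0, 0], [1.4, 3.6, 0, 0, 0, 0], [1.4, 3.6, 0, 0, 0, 0], [1.4, 3.6, 0, 0, 0, 0], [1.4, 3.6, 0, 0, 0, 0], [1.4, 3.6, 0, 0, 0, 0], [1.4, 3.6, 0, 0, 0, 0], [1.4, 3.6, 0, 0, 0, 0]], "grip": 1}}

```text
clock: 2.2
position: [0.3757, -0.2774, 0.2097]
ee_rot: [3.067, 0.677, 0.001]
force: [0.9, -0.2, -0.1]
width: 1.001
```

>>> {"method": "move_arm", "body": {"series": [[1.4, 3.6, 0, 0, 0, 0], [1.4, 3.6, 0, 0, 0, 0], [1.4, 3.6, 0, 0, 0, 0], [1.4, 3.6, 0, 0, 0, 0], [1.4, 3.6, 0, 0, 0, 0], [1.4, 3.6, 0, 0, 0, 0], [1.4, 3.6, 0, 0, 0, 0], [1.4, 3.6, 0, 0, 0, 0]]}}

```text
clock: 3.0
position: [0.4877, 0.0106, 0.2097]
ee_rot: [3.068, 0.677, 0.001]
force: [0.4, -0.7, -0.1]
width: 0.995
```

>>> {"method": "move_arm", "body": {"series": [[1.4, 3.6, 0, 0, 0, 0], [1.4, 3.6, 0, 0, 0, 0], [1.4, 3.6, 0, 0, 0, 0], [1.4, 3.6, 0, 0, 0, 0], [1.4, 3.6, 0, 0, 0, 0.6], [1.4, 3.6, 0, 0, 0, 0.6], [1.0, 3.0, 0, 0, 0, 0.7], [0, 0, 0, 0, 0, 0]]}}

```text
clock: 3.8
position: [0.5808, 0.2607, 0.209]
ee_rot: [-3.051, -0.736, -0.0]
force: [0.1, 0.5, -0.4]
width: 1.004
```

>>> {"method": "move_arm", "body": {"series": [[0.7, 1.4, -2, 0, 0, 0], [0.7, 1.4, -3, 0, 0, 0], [0, 0, -3, 0, 0, 0], [0, 0, -3, 0, 0, 0], [0, 0, -2, 0, 0, 0], [0, 0, -2, 0, 0, 0], [0, 0, -2, 0, 0, 0], [0, 0, 0, 0, 0, 0]]}}

```text
clock: 4.6
position: [0.5935, 0.281, 0.0367]
ee_rot: [3.054, 0.727, -0.008]
force: [0.0, -1.0, -0.3]
width: 1.001
```

>>> {"method": "move_arm", "body": {"series": [[0, 0, 0, 0, 0, 0], [0, 0, 0, 0, 0, 0], [0, 0, 0, 0, 0, 0], [0, 0, 0, 0, 0, 0], [0, 0, 0, 0, 0, 0], [0, 0, 0, 0, 0, 0], [0, 0, 0, 0, 0, 0], [0, 0, 0, 0, 0, 0]], "grip": 0, "force": 35}}

```text
clock: 5.4
position: [0.5952, 0.2831, 0.0394]
ee_rot: [3.056, 0.728, -0.0]
force: [-0.2, 0.2, 0.5]
width: 0.354
```

Run:
```python
from h import *
o=np.zeros((600,800,3),np.uint8)
for n,(x,y),ox in(('top',(150,150),0),('scene',(130,150),400)):
    c=cam(n);o[:,ox:ox+400]=cv2.resize(c[0][y:y+120,x:x+80],None,fx=5,fy=5,interpolation=cv2.INTER_CUBIC)
save(o,'g1.png');s=monitor.observe();print(s['width'],s['position'],s['force'])
```

```text
0.2626874482277564 [0.59522649 0.28313999 0.03940146] [ 0.75908031 -0.08156676 -0.05493106]
```

View pics/g1.png

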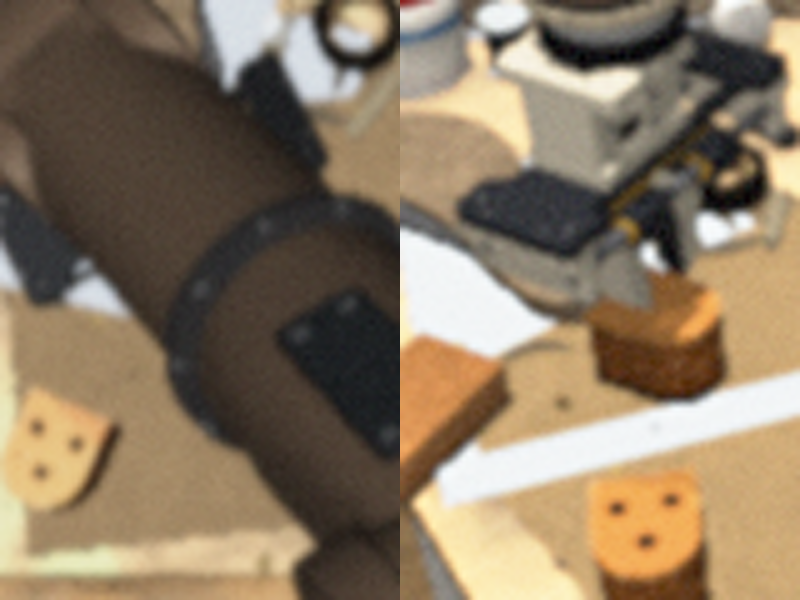

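Run:
```python
from h import *
from scipy.spatial.transform import Rotation
s=monitor.observe();p=s['position'];R=Rotation.from_rotvec(s['ee_rot']).as_matrix()
x,y=130,150
c=cam('scene');im=cv2.resize(c[0][y:y+100,x:x+100],None,fx=6,fy=6,interpolation=cv2.INTER_CUBIC)
D=lambda P:[tuple(int(v) for v in (q-[x,y]+.5)*6) for q in proj(c,P)]
for a,b,col in(([0,0,-.15],[0,0,.019],(0,0,255)),([0,-.046,0],[0,.046,0],(0,255,0)),([0,-.095,-.047],[0,.095,-.047],(255,0,255)),([-.037,0,-.047],[.037,0,-.047],(255,0,255))):
    q=D(p+np.array([a,b])@R.T);cv2.line(im,q[0],q[1],col,1)
h=D(Dpts([.5862,.2839,.4676]));cv2.polylines(im,[np.array(h[:27])],1,(0,255,255));cv2.polylines(im,[np.array(h[27:])],1,(0,255,255))
m=outline_of('scene','heel_plain');print([(round(o['p'],2),o['rect']) for o in m])
save(im,'g2.png');print(p,s['width'],s['joints'])
print(c[2],c[3],c[1])
```

```text
[(0.66, [169.3, 205.6, 26.5, 29.4])]
[0.59522649 0.28313999 0.03940146] 0.2626874482277564 [-0.30434992  0.68467377 -0.34429638  1.62880984  0.2812894   0.87740562
 -1.86080517]
[[-5.78306263e-01 -8.15819721e-01 -2.20756567e-04]
 [-4.85418802e-01  3.44313985e-01 -8.03627069e-01]
 [ 6.55690821e-01 -4.64635408e-01 -5.95133166e-01]] [0.36984839 0.30260037 0.79005529] [[367.71473451   0.         255.259225  ]
 [  0.         367.71473451 182.65318234]
 [  0.           0.           1.        ]]
```

View pics/g2.png

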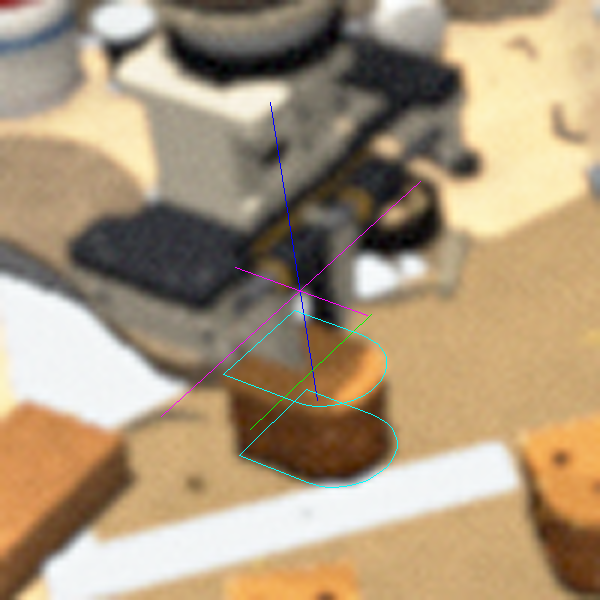

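The fingers closed to 24 mm, so they missed. In the scene view the tips sit at about the heel's top (crop pixel 305,370), where the reported pose puts them about 30 mm lower. I'll reopen, go down carefully while watching the force, and look again.

>>> {"method": "move_arm", "body": {"series": [[0, 0, 0, 0, 0, 0], [0, 0, 0, 0, 0, 0], [0, 0, 0, 0, 0, 0], [0, 0, 0, 0, 0, 0], [0, 0, 0, 0, 0, 0], [0, 0, 0, 0, 0, 0], [0, 0, 0, 0, 0, 0], [0, 0, 0, 0, 0, 0]], "grip": 1}}

```text
clock: 6.4
position: [0.5952, 0.2832, 0.0395]
ee_rot: [3.056, 0.728, 0.0]
force: [-0.2, 0.5, 0.1]
width: 0.823
```

```bash
cat > look.py <<'E'
import sys
from h import *
from scipy.spatial.transform import Rotation
s=monitor.observe();p=s['position'];R=Rotation.from_rotvec(s['ee_rot']).as_matrix()
x,y=130,150
c=cam('scene');im=cv2.resize(c[0][y:y+100,x:x+100],None,fx=6,fy=6,interpolation=cv2.INTER_CUBIC)
im0=im.copy()
w=s['width']*.046
D=lambda P:[tuple(int(v) for v in (q-[x,y]+.5)*6) for q in proj(c,P)]
for k in(-1,1):
  for xx in(-.0095,.0095):
    q=D(p+np.array([[xx,k*w,-.03],[xx,k*w,.019]])@R.T);cv2.line(im,q[0],q[1],(0,0,255),1)
c2=cam('top');t=cv2.resize(c2[0][150:250,150:183],None,fx=6,fy=6,interpolation=cv2.INTER_CUBIC)
save(np.hstack([im,t]),sys.argv[1]);print(p,s['width'],s['force'])
E
python3 look.py g3.png
```

```text
[0.59524835 0.28315609 0.03946178] 0.8232404123112644 [-0.21597887  0.45758917  0.07472721]
```

View pics/g3.png

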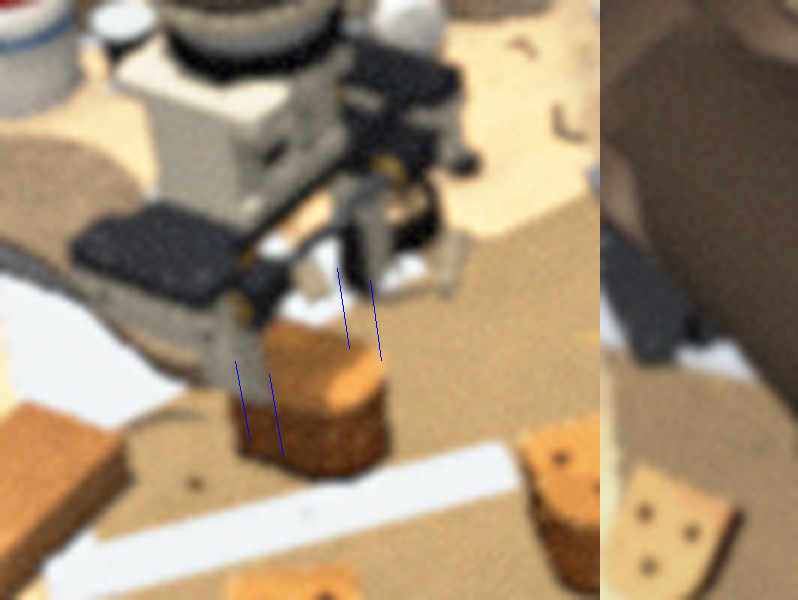

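The picture shows both fingertips about 58 crop pixels above where the reported pose puts them, so the gripper is really about 35 mm higher than its reading. I'll descend in small steps and watch the force.

>>> {"method": "move_arm", "body": {"series": [[0, 0.3, 0, 0, 0, 0], [0, 0, 0, 0, 0, 0], [0, 0, -0.5, 0, 0, 0], [0, 0, -0.5, 0, 0, 0], [0, 0, -0.5, 0, 0, 0], [0, 0, -0.3, 0, 0, 0], [0, 0, 0, 0, 0, 0], [0, 0, 0, 0, 0, 0]]}}

```text
clock: 7.3
position: [0.5952, 0.2861, 0.0214]
ee_rot: [3.056, 0.728, -0.0]
force: [-0.5, 0.4, -0.2]
width: 0.997
```

```bash
python3 look.py g4.png
```

```text
[0.59522131 0.28613441 0.02136479] 0.9965657118022634 [-0.48987368  0.41941948 -0.24459828]
```

View pics/g4.png

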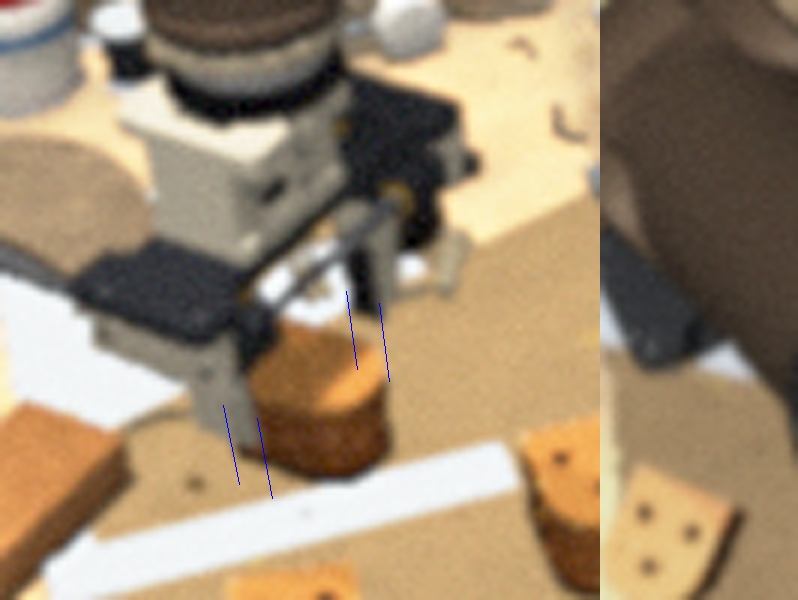

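>>> {"method": "move_arm", "body": {"series": [[0, 0, -0.7, 0, 0, 0], [0, 0, -0.7, 0, 0, 0], [0, 0, -0.6, 0, 0, 0], [0, 0, 0, 0, 0, 0]]}}

```text
clock: 7.8
position: [0.5944, 0.2856, 0.0]
ee_rot: [3.055, 0.728, -0.003]
force: [0.1, -0.4, -0.3]
width: 1.0
```

>>> {"method": "move_arm", "body": {"series": [[0, 0, -0.3, 0, 0, 0], [0, 0, -0.3, 0, 0, 0], [0, 0, -0.2, 0, 0, 0], [0, 0, 0, 0, 0, 0]]}}

```text
clock: 8.2
position: [0.5951, 0.286, -0.0068]
ee_rot: [3.056, 0.728, -0.001]
force: [-0.4, -1.0, 0.9]
width: 1.004
```

>>> {"method": "move_arm", "body": {"series": [[0, 0, -0.2, 0, 0, 0], [0, 0, -0.2, 0, 0, 0], [0, 0, 0, 0, 0, 0]]}}

```text
clock: 8.5
position: [0.5951, 0.286, -0.0108]
ee_rot: [3.056, 0.728, -0.001]
force: [0.2, -0.2, 0.2]
width: 1.001
```

>>> {"method": "move_arm", "body": {"series": [[0, 0, -0.2, 0, 0, 0], [0, 0, -0.2, 0, 0, 0], [0, 0, 0, 0, 0, 0]]}}

```text
clock: 8.8
position: [0.5951, 0.286, -0.0149]
ee_rot: [3.056, 0.728, -0.001]
force: [-0.3, -0.7, 0.1]
width: 1.0
```

>>> {"method": "move_arm", "body": {"series": [[0, 0, -0.2, 0, 0, 0], [0, 0, 0, 0, 0, 0]]}}

```text
clock: 9.0
position: [0.5953, 0.2862, -0.0167]
ee_rot: [3.056, 0.728, -0.0]
force: [0.1, 0.7, 0.1]
width: 0.999
```

>>> {"method": "move_arm", "body": {"series": [[0, 0, -0.2, 0, 0, 0], [0, 0, 0, 0, 0, 0]]}}

```text
clock: 9.2
position: [0.5954, 0.2862, -0.0169]
ee_rot: [3.056, 0.728, 0.001]
force: [-5.2, -2.7, 15.8]
width: 1.003
```

```bash
python3 look.py g5.png
```

```text
[ 0.59535665  0.28623306 -0.0169495 ] 1.0025171126334622 [-5.24247612 -2.74984822 15.76999289]
```

View pics/g5.png

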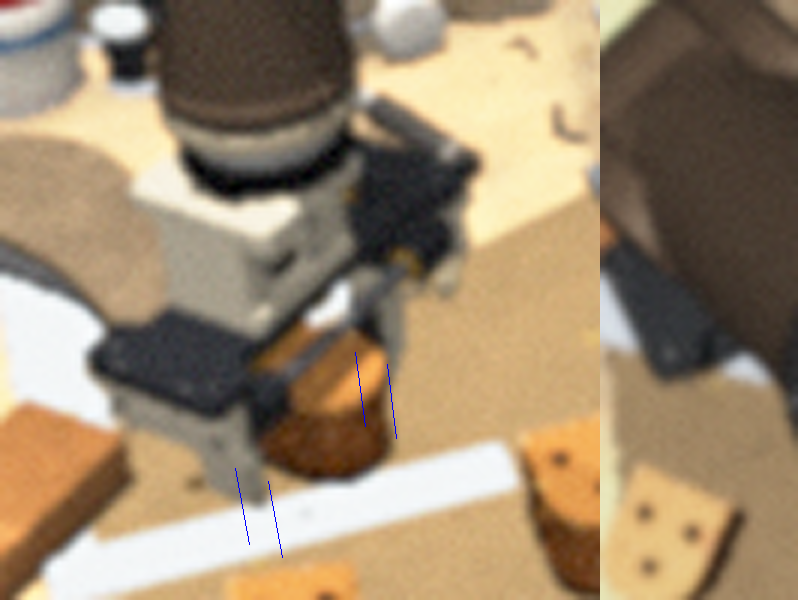

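Contact with the bench came at a reported z of -0.017, where the tips are truly at 0. So the z reading is 36 mm low, which matches the picture. The open jaws straddle the heel. I'll raise to a true grasp height of about 34 mm and grip.

>>> {"method": "move_arm", "body": {"series": [[0, 0, 0.9, 0, 0, 0], [0, 0, 0.8, 0, 0, 0], [0, 0, 0, 0, 0, 0]]}}

```text
clock: 9.6
position: [0.5962, 0.2867, -0.0001]
ee_rot: [-3.055, -0.728, -0.003]
force: [0.1, 0.5, 0.1]
width: 0.999
```

>>> {"method": "move_arm", "body": {"series": [[0, 0, 0, 0, 0, 0], [0, 0, 0, 0, 0, 0], [0, 0, 0, 0, 0, 0], [0, 0, 0, 0, 0, 0], [0, 0, 0, 0, 0, 0], [0, 0, 0, 0, 0, 0], [0, 0, 0, 0, 0, 0], [0, 0, 0, 0, 0, 0]], "grip": 0, "force": 35}}

```text
clock: 10.4
position: [0.5951, 0.286, -0.0017]
ee_rot: [3.056, 0.728, -0.001]
force: [0.8, 0.3, -1.9]
width: 0.563
```

>>> {"method": "move_arm", "body": {"series": [[0, 0, 2, 0, 0, 0], [0, 0, 3, 0, 0, 0], [0, 0, 3, 0, 0, 0], [-2.1, -3.4, 0, 0, 0, -5.3], [-2.1, -3.4, 0, 0, 0, -5.3], [-2.1, -3.4, 0, 0, 0, -5.3], [-2.1, -3.4, 0, 0, 0, -5.3], [-2.1, -3.4, 0, 0, 0, -5.3]]}}

```text
clock: 11.2
position: [0.4892, 0.1147, 0.0785]
ee_rot: [3.141, 0.002, 0.0]
force: [0.4, -0.7, -2.4]
width: 0.561
```

>>> {"method": "move_arm", "body": {"series": [[-2.1, -3.3, 0, 0, 0, -5.3], [-2.1, -3.3, 0, 0, 0, -5.2], [0, 0, -1, 0, 0, 0], [0, 0, -1, 0, 0, 0], [0, 0, -1, 0, 0, 0], [0, 0, -1, 0, 0, 0], [0, 0, 0, 0, 0, 0], [0, 0, 0, 0, 0, 0]]}}

```text
clock: 12.0
position: [0.4481, 0.0507, 0.038]
ee_rot: [3.129, -0.277, -0.002]
force: [-0.7, -0.8, -1.1]
width: 0.564
```

```bash
cat > look2.py <<'E'
import sys
from jigfit import *
J=np.array([.5177,.038,-.177])
s=monitor.observe();p=s['position'];print(p,s['ee_rot'],s['force'],s['width'])
c=cam('scene');c2=cam('top')
out=[]
m=outline_of('scene','heel_plain');print([(round(o['p'],2),o['rect']) for o in m])
m2=outline_of('top','heel_plain');print([(round(o['p'],2),o['rect']) for o in m2])
x,y,k=215,140,6
im=cv2.resize(c[0][y:y+100,x:x+90],None,fx=k,fy=k,interpolation=cv2.INTER_CUBIC)
D=lambda P:np.array([(q-[x,y]+.5)*k for q in proj(c,P)]).astype(int)
ax=T(J,L([-.12,0,.012],[.09,0,.012],5));q=D(ax);cv2.line(im,tuple(map(int,q[0])),tuple(map(int,q[-1])),(0,255,0),1)
# heel expected from TCP (z +36 mm)
yaw=2*np.arctan2(s['ee_rot'][1],s['ee_rot'][0]);yaw=(yaw+np.pi)%(2*np.pi)-np.pi
u=np.array([np.cos(yaw),np.sin(yaw)]);n=np.array([-u[1],u[0]])
h=p[:2]-.009*u+.002*n;hz=p[2]+.036-.034
print('yaw',yaw,'heel pred',h,hz)
q=D(Dpts([*h,yaw])+[0,0,hz])
cv2.polylines(im,[q[:27]],1,(0,0,255));cv2.polylines(im,[q[27:]],1,(0,0,255))
t=cv2.resize(c2[0][135:263,235:275],None,fx=4.6,fy=4.6,interpolation=cv2.INTER_CUBIC)
o=np.zeros((600,540+t.shape[1],3),np.uint8);o[:im.shape[0],:540]=im;o[:t.shape[0],540:]=t
save(o,sys.argv[1])
E
python3 look2.py j1.png
```

```text
[0.44814968 0.05072394 0.03797786] [ 3.12928723e+00 -2.77126056e-01 -1.69434565e-03] [-0.70959521 -0.80429129 -1.11152501] 0.563674130345321
[(0.83, [271.6, 189.3, 22.7, 29.9])]
[]
yaw -0.17665682748866907 heel pred [0.43964123 0.05427447] 0.039977856970021375
```

View pics/j1.png

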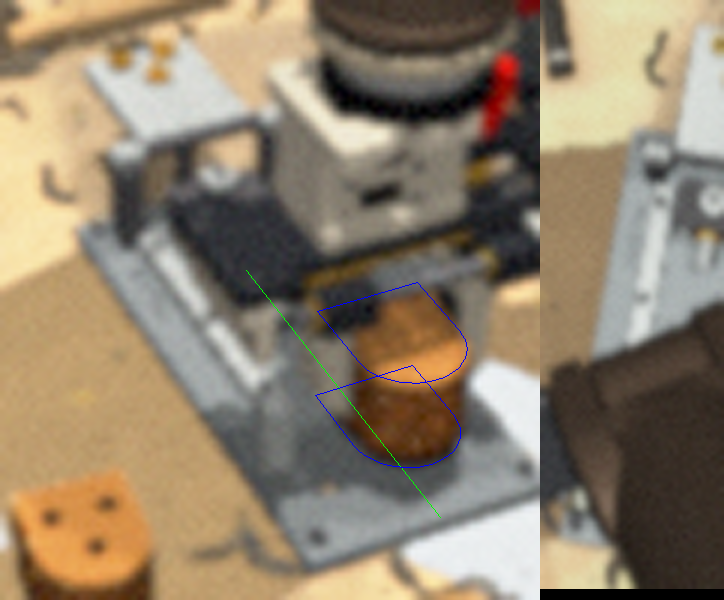

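Prediction with the +36 mm correction matches the held heel within about 1 px. Lowering onto the plate, feeling for contact.

>>> {"method": "move_arm", "body": {"series": [[0, 0, -0.7, 0, 0, 0], [0, 0, -0.7, 0, 0, 0], [0, 0, -0.6, 0, 0, 0], [0, 0, -0.2, 0, 0, 0], [0, 0, 0, 0, 0, 0], [0, 0, 0, 0, 0, 0]]}}

```text
clock: 12.8
position: [0.4482, 0.0502, 0.0164]
ee_rot: [3.129, -0.279, -0.0]
force: [-0.3, 0.5, -0.2]
width: 0.565
```

>>> {"method": "move_arm", "body": {"series": [[0, 0, -0.2, 0, 0, 0], [0, 0, -0.1, 0, 0, 0], [0, 0, 0, 0, 0, 0]]}}

```text
clock: 13.1
position: [0.4482, 0.0501, 0.0134]
ee_rot: [3.129, -0.279, -0.0]
force: [0.5, 0.4, -0.5]
width: 0.561
```

>>> {"method": "move_arm", "body": {"series": [[0, 0, -0.1, 0, 0, 0], [0, 0, 0, 0, 0, 0]]}}

```text
clock: 13.3
position: [0.4482, 0.0501, 0.0124]
ee_rot: [3.129, -0.279, -0.0]
force: [0.1, -0.6, -1.4]
width: 0.564
```

>>> {"method": "move_arm", "body": {"series": [[0, 0, -0.15, 0, 0, 0], [0, 0, 0, 0, 0, 0]]}}

```text
clock: 13.5
position: [0.4482, 0.0501, 0.0108]
ee_rot: [3.129, -0.279, -0.0]
force: [-0.5, 0.2, -1.2]
width: 0.569
```

>>> {"method": "move_arm", "body": {"series": [[0, 0, -0.1, 0, 0, 0], [0, 0, 0, 0, 0, 0]]}}

```text
clock: 13.7
position: [0.4483, 0.0501, 0.0101]
ee_rot: [3.129, -0.279, 0.0]
force: [-0.6, -0.8, 3.7]
width: 0.562
```

>>> {"method": "move_arm", "body": {"series": [[0, 0, -0.1, 0, 0, 0], [0, 0, 0, 0, 0, 0]]}}

```text
clock: 13.9
position: [0.4486, 0.0501, 0.01]
ee_rot: [3.129, -0.279, 0.002]
force: [-4.0, -1.9, 19.9]
width: 0.564
```

>>> {"method": "move_arm", "body": {"series": [[0, -0.1, 0.1, 0, 0, 0], [0.5, -0.09, 0, 0, 0, 0], [0.5, -0.09, 0, 0, 0, 0], [0.5, -0.09, 0, 0, 0, 0], [0.5, -0.09, 0, 0, 0, 0], [0, 0, 0, 0, 0, 0]]}}

```text
clock: 14.5
position: [0.4695, 0.0454, 0.01]
ee_rot: [-3.129, 0.28, -0.001]
force: [-0.3, -0.4, 3.4]
width: 0.565
```

>>> {"method": "move_arm", "body": {"series": [[0.5, -0.09, 0, 0, 0, 0], [0.5, -0.09, 0, 0, 0, 0], [0.5, -0.09, 0, 0, 0, 0], [0.5, -0.09, 0, 0, 0, 0], [0, 0, 0, 0, 0, 0]]}}

```text
clock: 15.0
position: [0.4899, 0.0426, 0.0099]
ee_rot: [-3.128, 0.279, -0.003]
force: [2.2, 4.1, -0.7]
width: 0.566
```

>>> {"method": "move_arm", "body": {"series": [[0.5, -0.09, 0, 0, 0, 0], [0.5, -0.09, 0, 0, 0, 0], [0.5, -0.09, 0, 0, 0, 0], [0.5, -0.09, 0, 0, 0, 0], [0, 0, 0, 0, 0, 0]]}}

```text
clock: 15.5
position: [0.5093, 0.0391, 0.0099]
ee_rot: [-3.128, 0.279, -0.002]
force: [2.3, 5.3, -0.0]
width: 0.565
```

>>> {"method": "move_arm", "body": {"series": [[0.03, 0.2, 0, 0, 0, 0], [0.5, -0.09, 0, 0, 0, 0], [0.5, -0.09, 0, 0, 0, 0], [0.5, -0.09, 0, 0, 0, 0], [0, 0, 0, 0, 0, 0]]}}

```text
clock: 16.0
position: [0.5246, 0.037, 0.0099]
ee_rot: [3.129, -0.28, 0.002]
force: [0.8, -0.3, 2.3]
width: 0.567
```

Run:
```python
from cell import monitor
s=monitor.observe();print(s['position'],s['ee_rot'],s['force'],s['ft_torque'])
```

```text
[0.52460458 0.03703636 0.00992445] [ 3.12879988e+00 -2.80318245e-01  1.56979750e-03] [ 0.84968492 -0.28864038  2.33865938] [ 0.05298849 -0.20147243  0.00274334]
```

>>> {"method": "move_arm", "body": {"series": [[0.5, -0.09, 0, 0, 0, 0], [0.5, -0.09, 0, 0, 0, 0], [0.5, -0.09, 0, 0, 0, 0], [0.5, -0.09, 0, 0, 0, 0], [0.4, -0.07, 0, 0, 0, 0], [0, 0, 0, 0, 0, 0]]}}

```text
clock: 16.6
position: [0.5486, 0.0332, 0.01]
ee_rot: [-3.129, 0.28, -0.002]
force: [1.5, -0.3, 2.3]
width: 0.561
```

>>> {"method": "move_arm", "body": {"series": [[0.3, -0.053, 0, 0, 0, 0], [0.3, -0.053, 0, 0, 0, 0], [0, 0, 0, 0, 0, 0]]}}

```text
clock: 16.9
position: [0.554, 0.0322, 0.01]
ee_rot: [-3.129, 0.279, -0.001]
force: [-0.0, -1.3, 2.4]
width: 0.566
```

>>> {"method": "move_arm", "body": {"series": [[0.3, -0.053, 0, 0, 0, 0], [0.3, -0.053, 0, 0, 0, 0], [0, 0, 0, 0, 0, 0]]}}

```text
clock: 17.2
position: [0.5598, 0.0312, 0.0099]
ee_rot: [-3.129, 0.279, -0.001]
force: [0.5, -0.4, 2.5]
width: 0.563
```

>>> {"method": "move_arm", "body": {"series": [[0.3, -0.053, 0, 0, 0, 0], [0.2, -0.035, 0, 0, 0, 0], [0, 0, 0, 0, 0, 0]]}}

```text
clock: 17.5
position: [0.5647, 0.0303, 0.01]
ee_rot: [3.129, -0.279, 0.0]
force: [0.2, -0.2, 4.1]
width: 0.569
```

>>> {"method": "move_arm", "body": {"series": [[0.2, -0.035, 0, 0, 0, 0], [0.2, -0.035, 0, 0, 0, 0], [0, 0, 0, 0, 0, 0]]}}

```text
clock: 17.8
position: [0.5683, 0.0297, 0.01]
ee_rot: [3.129, -0.279, -0.001]
force: [-3.0, 0.0, 6.3]
width: 0.563
```

>>> {"method": "move_arm", "body": {"series": [[0.2, -0.035, 0, 0, 0, 0], [0.2, -0.035, 0, 0, 0, 0], [0, 0, 0, 0, 0, 0]]}}

```text
clock: 18.1
position: [0.5713, 0.0292, 0.01]
ee_rot: [3.129, -0.278, -0.003]
force: [-6.7, 1.1, 9.3]
width: 0.564
```

>>> {"method": "move_arm", "body": {"series": [[0.2, -0.035, 0.04, 0, 0, 0], [0.2, -0.035, 0, 0, 0, 0], [0, 0, 0, 0, 0, 0]]}}

```text
clock: 18.4
position: [0.5748, 0.0286, 0.01]
ee_rot: [3.129, -0.278, -0.005]
force: [-6.2, 0.3, 7.6]
width: 0.568
```

>>> {"method": "move_arm", "body": {"series": [[0.2, -0.035, 0, 0, 0, 0], [0.2, -0.035, 0, 0, 0, 0], [0, 0, 0, 0, 0, 0]]}}

```text
clock: 18.7
position: [0.5784, 0.0279, 0.01]
ee_rot: [3.129, -0.278, -0.006]
force: [-6.9, 0.5, 8.2]
width: 0.565
```

>>> {"method": "move_arm", "body": {"series": [[0.2, -0.035, 0, 0, 0, 0], [0, 0, 0, 0, 0, 0]]}}

```text
clock: 18.9
position: [0.5802, 0.0275, 0.01]
ee_rot: [3.129, -0.278, -0.006]
force: [-8.3, 0.9, 8.3]
width: 0.568
```

>>> {"method": "move_arm", "body": {"series": [[0.2, -0.035, 0, 0, 0, 0], [0, 0, 0, 0, 0, 0]]}}

```text
clock: 19.1
position: [0.5821, 0.0272, 0.01]
ee_rot: [3.129, -0.278, -0.007]
force: [-8.4, 1.0, 10.1]
width: 0.564
```

>>> {"method": "move_arm", "body": {"series": [[0.2, -0.035, 0, 0, 0, 0], [0, 0, 0, 0, 0, 0]]}}

```text
clock: 19.3
position: [0.5839, 0.0269, 0.01]
ee_rot: [3.129, -0.278, -0.007]
force: [-9.3, 1.6, 11.1]
width: 0.566
```

>>> {"method": "move_arm", "body": {"series": [[0.1, -0.018, 0, 0, 0, 0], [0, 0, 0, 0, 0, 0]]}}

```text
clock: 19.5
position: [0.5847, 0.0268, 0.01]
ee_rot: [3.129, -0.278, -0.008]
force: [-8.9, 0.8, 11.0]
width: 0.563
```

>>> {"method": "move_arm", "body": {"series": [[0.1, -0.018, 0, 0, 0, 0], [0, 0, 0, 0, 0, 0]]}}

```text
clock: 19.7
position: [0.5855, 0.0266, 0.01]
ee_rot: [3.129, -0.278, -0.008]
force: [-9.0, 0.2, 12.0]
width: 0.566
```

>>> {"method": "move_arm", "body": {"series": [[0.1, -0.018, 0, 0, 0, 0], [0, 0, 0, 0, 0, 0]]}}

```text
clock: 19.9
position: [0.5865, 0.0264, 0.0101]
ee_rot: [3.129, -0.278, -0.008]
force: [-10.5, 2.3, 11.3]
width: 0.564
```

>>> {"method": "move_arm", "body": {"series": [[0.1, -0.018, 0, 0, 0, 0], [0, 0, 0, 0, 0, 0]]}}

```text
clock: 20.1
position: [0.5874, 0.0263, 0.0101]
ee_rot: [3.129, -0.278, -0.008]
force: [-11.6, 1.1, 13.0]
width: 0.564
```

>>> {"method": "move_arm", "body": {"series": [[0.1, -0.018, 0, 0, 0, 0], [0, 0, 0, 0, 0, 0]]}}

```text
clock: 20.3
position: [0.5875, 0.0262, 0.0101]
ee_rot: [3.129, -0.278, -0.011]
force: [-12.6, 1.8, 16.3]
width: 0.567
```

>>> {"method": "move_arm", "body": {"series": [[0.1, -0.018, 0, 0, 0, 0], [0, 0, 0, 0, 0, 0]]}}

```text
clock: 20.5
position: [0.5876, 0.0262, 0.0101]
ee_rot: [3.128, -0.277, -0.013]
force: [-17.3, 1.8, 19.7]
width: 0.566
```

>>> {"method": "move_arm", "body": {"series": [[0.1, -0.018, 0.04, 0, 0, 0], [0.1, -0.018, 0, 0, 0, 0], [0, 0, 0, 0, 0, 0]], "force": 50}}

```text
clock: 20.8
position: [0.5875, 0.0262, 0.0101]
ee_rot: [3.128, -0.277, -0.019]
force: [-23.4, 3.4, 22.6]
width: 0.562
```

>>> {"method": "move_arm", "body": {"series": [[0, 0, 0, 0, 0, 0], [0, 0, 0, 0, 0, 0], [0, 0, 0, 0, 0, 0], [0, 0, 0, 0, 0, 0]]}}

```text
clock: 21.2
position: [0.5876, 0.0262, 0.0101]
ee_rot: [3.128, -0.277, -0.018]
force: [-22.9, 2.8, 22.0]
width: 0.566
```

```bash
cat > chk.py <<'E'
from jigfit import *
s=monitor.observe()
for k in('clock','position','ee_rot','force','ft_torque','width'):print(k,s[k])
c=cam('scene');c2=cam('top')
print([(round(o['p'],2),o['rect']) for o in outline_of('scene','heel_plain')])
o=np.hstack([cv2.resize(c[0][135:235,220:300],(480,600),interpolation=cv2.INTER_CUBIC),cv2.resize(c2[0][130:230,235:285],(300,600),interpolation=cv2.INTER_CUBIC)])
save(o,'end.png')
E
python3 chk.py
```

```text
clock 21.2
position [0.58756276 0.02621541 0.01014104]
ee_rot [ 3.12814228 -0.27703778 -0.0182997 ]
force [-22.8506927    2.81614165  21.99455533]
ft_torque [ 0.9395899   4.49757276 -0.17864876]
width 0.5664547114458209
[(0.67, [252.7, 171.1, 15.8, 27.3])]
```

View pics/end.png

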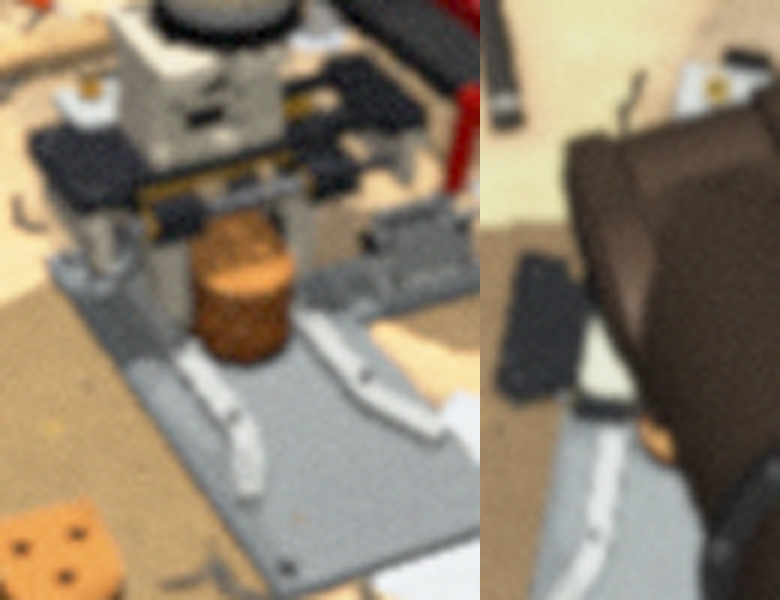

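Run:
```python
from cell import workorder
print(workorder.sign_off())
```

```text
the job is handed in; nothing more can be done
None
```

I loaded the undrilled heel into the jig and handed the job in at about 21 s. The arm is still holding the heel pressed against the stop; no verdict is reported.

**First grasp:** It closed on nothing because the arm's height reading was about 36 mm too low. The camera showed this and a light touch on the bench confirmed it. I corrected for it and gripped the heel at 52 mm. The corrected height then matched the camera view and the contact with the plate.

**In the jig:** The heel rubbed one rail with about 5 N, so I shifted it 2 mm sideways. After that it slid in freely.

**Last checks:**
- **Spring and stop:** The spring force began at a reported x of about 0.567 m. The hard stop came about 20–22 mm further on, where 20 mm was expected.
- **Push:** The arm pushes with about 23 N. I estimate about 10 N of that on the stop buttons, after taking off the spring and friction. The button force itself can't be read directly.
- **Pose:** The reading was steady, with the tool tilted by about 0.01 rad.
- **Picture:** The final scene view shows the heel between the rails with its round back towards the mouth. The gripper and arm hide the stop buttons, so seating on both of them is judged from force and travel only.
- **Weaker evidence:** The plate also pushes up with about 22 N, more than I intended. The two cameras disagreed by up to 4 mm on the jig's position, so I relied on the rails and the feel of contact.

I saw no contact with the clamp, the drilled heels or the other things, but I didn't measure them again at the end.

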